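Test the lamp supply dead, then hold the photometer's lamp head at its balance point

TASK

With the lamp head still shut, take the yellow tester pen from its wooden holder, press its tip onto the green test point of the blue lamp supply and then onto the red one, and put the pen back in its holder. Then take the photometer's lamp head by its orange grip, swing it up slowly to its balance point, where it would fall neither shut nor open, and finish while still gripping it there, so that a colleague can change the lamp. Do not let the head fall, and leave the other lab ware where it stands.

Things in the scene. Friction and masses are not known exactly. Their poses are not given: they have to be found in the camera images.
- photometer: White bench photometer, 170 x 130 x 90 mm, fixed to the bench. Origin: centre of its underside; x points from its display front to its hinge side at the back, z up. The grey lamp head on its top is hinged at the back between two grey cheeks, each with an upright red index line; hinge axis parallel to y, 70 mm behind the origin, 100 mm above the bench.
- head (a joint): Lamp head angle (rad): 0 shut and level (start), grows as its front rises and swings back, stop at 2.2. Hinge nearly free: the head (0.3 to 0.6 kg, 2 to 3 N to lift at the grip) drops shut below its balance angle 1.30 and falls open above it. At balance the red stripes on its sides point straight up, in line with the cheeks' red lines; the grip line then still leans 0.27 rad to the front.
- head_hinge (a point): Point on the hinge axis in the middle of the head, 100 mm above the bench. Shut, the black lamp housing on the head's top is the photometer's highest part, 150 mm above the bench. Its frame turns with the head: y along the hinge axis, -x towards the grip.
- grip (a point): Orange cylinder grip, 26 mm diameter, 26 mm long, axis parallel to the hinge. This point: its centre, 195 mm from the hinge axis: shut, 100 mm above the bench, 40 mm before the front face; at balance 288 mm up, 52 mm in front of the hinge. A 12 mm wide neck joins it to the 120 mm wide head plate, which ends 60 mm from it. Pinched by its flat ends it turns between fingers that stay pointing down.
- supply: Blue lamp supply box, 100 x 110 x 52 mm high, fixed to the bench. Origin: centre of its underside, z up. Its two test points stand on top, 26 mm to either side of the middle: green on its +y side, red on its -y side.
- test_green_top (a point): Centre of the top face of the green test point, a spring plunger of 18 mm diameter in a white collar.
- test_red_top (a point): Centre of the top face of the red test point, likewise.
- test_green (a joint): How far the green test point is pressed down (m): 0 free, 0.006 fully down, which takes 4 N; it springs back. A touch counts from 0.002 on.
- test_red (a joint): The same for the red test point.
- pen: Yellow tester pen, 150 mm long, 60 g: a square yellow handle, 22 x 22 mm and 100 mm long, over a steel shaft of 8 mm diameter and 50 mm length. Origin: its tip; z runs from tip to handle end, x and y square to the handle's flat sides. At the start it stands upright in the holder with its tip 10 mm above the bench, the handle's shoulder resting on the holder's top.
- pen_tip (a point): The tip of the pen's steel shaft (5 mm across).
- holder: Wooden holder block, 60 x 60 x 60 mm, fixed to the bench, with an upright through hole of 15 mm diameter in the middle of its top for the pen's shaft. Origin: centre of its underside.
- bottle_a: Glass sample bottle with brass cap, 62 mm diameter, 170 mm high. Origin: centre of its underside. Leave alone.
- bottle_b: The same, another one. Leave alone.
- bottle_c: Clear plastic bottle with green cap, 60 mm diameter, 190 mm high. Origin: centre of its underside. Leave alone.
- bottle_d: The same, another one. Leave alone.
- beaker: Glass beaker, 66 mm diameter, 75 mm high. Origin: centre of its underside. Leave alone.
- jar: Amber jar with white lid, 56 mm diameter, 60 mm high. Origin: centre of its underside. Leave alone.
- cuvette_box: Open blue cuvette box, 70 x 90 x 35 mm. Origin: centre of its underside. Leave alone.
There are look-alikes about, which are no part of the job. There is more than one size of the pen; the job needs the smaller.

How it is judged (in metres and radians):
On the way, in this order (a step that is already met when the one before it is completed fails the run):
1. the pen's tip presses the green test point, the lamp head being shut (value of joint test_green above 0.002 m and distance between pen_tip and test_green_top below 0.009 m and value of joint head below 0.06 rad), for 0.1 s.
2. then the pen's tip presses the red test point, the lamp head being shut (value of joint test_red above 0.002 m and distance between pen_tip and test_red_top below 0.009 m and value of joint head below 0.06 rad), for 0.1 s.
3. the pen is back in its holder and let go, the lamp head being shut (horizontal distance between pen and holder below 0.006 m and height (world z) of pen below 0.016 m and angle between pen's own z axis and vertical below 0.1 rad and contact force between the fingers and pen below 0.1 N and value of joint head below 0.06 rad), for 0.2 s.
4. the lamp head is held still by its grip at the balance point (value of joint head between 1.22 and 1.38 rad and velocity of joint head between -0.05 and 0.05 rad/s and contact force between the fingers and head above 1 N and distance between the grasp point and grip below 0.03 m), for 0.3 s.
At the end, for the whole second after the job is handed in: The gripper pinches the orange grip (over 1 N, grasp point within 30 mm of its centre), the lamp head still (under 0.05 rad/s) within 0.08 rad of its balance angle 1.30; the pen is in its holder, let go (within 6 mm of the hole axis, tip at most 16 mm up, upright within 0.1 rad) (all of step 4 and horizontal distance between pen and holder below 0.006 m and height (world z) of pen below 0.016 m and angle between pen's own z axis and vertical below 0.1 rad and contact force between the fingers and pen below 0.1 N); the arm keeps its last pose, push and grip.
It fails at once if the lamp head goes well over its balance point (beyond 1.65 rad) (value of joint head above 1.65 rad).
It fails at once if the lamp head falls (swings faster than 3 rad/s) (velocity of joint head above 3 rad/s or velocity of joint head below -3 rad/s).
It fails at once if other lab ware is moved by more than 25 mm (distance of any of bottle_a, bottle_b, bottle_c, bottle_d, beaker, jar, cuvette_box from where it was at the start of the episode above 0.025 m).
It also fails if it takes over 72 s, if anything falls off the work surface, if the arm or the gripper's body presses on something with over 40 N, if the wrist force passes 120 N, or if a joint passes its speed limit or range.

ROBOT

A 6-joint arm with a two-finger parallel gripper is mounted at the origin on the work surface. World frame = base frame: x ahead of the robot, y to its left, z up, the work surface at z = 0. Lengths are in mm, angles in rad, forces in N, time in s.
With the tool pointing down it reaches from about 350 to 775 mm from the base axis. Payload 7.3 kg.
Tool frame: the origin (TCP) lies at the very end of the fingers, on their centre line; the grasp point (between the pads) lies 19 mm behind it; z points along the fingers, y is the line along which they close (so a half turn about z gives the same grasp; the last joint's range is limited). The gripper opens to 92 mm and grips with 3 to 60 N. Pads are 19 mm wide; open, the fingers measure 130 mm over their backs; the gripper's body (75 mm by 190 mm) begins 47 mm behind the grasp point.
Start: joints at [-1.29, 0.342, 1.524, -0, 1.275, -0.146], TCP at [217.353, -477.915, 226.741] pointing down, gripper open.
Joint ranges: [-2.53, 2.53], [-0.77, 2.02], [0.04, 2.7], [-1, 4.14], [0.28, 2.66], [-3.11, 3.11]. Speed limits (rad/s): [2.57, 2.57, 3.14, 3.14, 3.14, 3.14].

INTERFACE

Orientations are given as [roll, pitch, yaw] about the fixed x, y, z axes, in that order (R = Rz(yaw) Ry(pitch) Rx(roll)).
In Python, from plant import bot gives the robot as it stands.
- The arm moves only by the tool apply_moves, never from a script. Its argument "motion" is text: rows parted by semicolons, each of 4 numbers parted by spaces: the shift along the tool's x, y, z in m, then the turn about the tool's z in degrees. A call has 1 to 8 rows; each row shifts and turns the commanded pose from where the row before left it, along the tool's axes as they then stand; what a row does not reach is not made up. A row lasts 1/8 s, in which the tool goes at most 62.5 mm and 10.7 degrees, less where a joint would pass 70% of its speed; a pose out of reach is approached as far as the arm can. A call with a gripper value outside its range is refused whole. "fingers" is the opening, from -1 (shut) to 1 (fully open), set as the call begins (left out, the last holds). The fingers move at their own pace and stop on an object; the grip force is fixed at half the most. Time passes only in rows, so rows that do not move let the fingers close. It gives the time, the measured TCP pose, the force, the opening and the grip force at its end, in the units of the state.
- bot.get_obs(): the state, without advancing time (a new reading comes with each control period).
- bot.capture(name): name is "side" or "top"; returns a dict with "img" (384x512x3 uint8, blue, green, red), "range_z" (384x512 float32, mm along the optical axis (not along the pixel's ray), 0 where there is no reading), "fx", "fy", "cx", "cy" (pixels), "D" ([k1, k2, p1, p2, k3] as OpenCV has them; the pictures are not rectified), "world_from_camera" (4x4, takes a point from camera to world coordinates). Camera axes: x right, y down, z forward; pixel columns grow to the right and rows downward; lengths in mm; the calibration is good to about 2 mm. A picture is of the moment at which its call begins.
- bot.close_job(): hands the job in; it is judged then, once.
Trained networks look in a picture, given as the dict that the camera call returned (one of the last four; its "shot" number tells which), for a name from the list of things; names that differ only in an ending like _2 or _b are one class to them, and where a whole thing is asked for, a point or a joint stands for the part that bears it (a point fixed in the world has none). Each returns a list of dicts, best first, with "p" (0 to 1); they miss things now and then, are a little off and sometimes report something else, mostly with a low value. They report only what shows in the picture. A call takes as long as a camera call. They do not tell look-alikes from the thing itself.
- bot.cut_out(picture, thing): "pixels" (384x512 bool, what is visible of it) and "point" ([column, row] in pixels, amid what is visible of it).
The state is a dict: "time": time; "joint_positions": joint angles; "dq": joint speeds; "tau": joint torques, N m; "tool_pos": TCP position; "tcp_rot": TCP orientation; "contact_force": force on the tool from outside, world axes, zero at the start; "moment": the same for the moment, N m; "grip_width": finger opening in mm; "finger_force": force on a finger pad.
Only numpy, scipy, OpenCV 4.12 (cv2) and the standard library are available. Lean on these libraries where they do the work, as an engineer would, in place of code of your own. Each camera call takes 0.05 s, during which the arm holds its last target. There are 200 camera calls.

## Working session

There is one attempt and no reset: what is moved stays moved. The work goes in short steps, Python scripts to look and compute and a tool call to move; the robot and the scene stay as the last step left them, time stands still between calls to the robot, and variables do not carry over. Pictures are saved under pics/ and viewed, at most 10 in all, crops included, and the job is handed in when it is done.

Besides the shell and the picture viewer there is one more tool, called as name(argument=value, ...) on one line, values as JSON. apply_moves: Moves the arm, as the interface text tells. Its arguments: {"type":"object","properties":{"motion":{"type":"string"},"fingers":{"type":"number"}},"required":["motion"]}

```bash
mkdir -p pics
cat > h.py <<'E'
import numpy as np, cv2
from plant import bot
def cloud(c, mask=None):
    z=c["range_z"]; ok=z>0
    if mask is not None: ok&=mask
    v,u=np.nonzero(ok)
    K=np.array([[c["fx"],0,c["cx"]],[0,c["fy"],c["cy"]],[0,0,1.]])
    n=cv2.undistortPoints(np.stack([u,v],1).astype(np.float64)[:,None],K,np.array(c["D"],float))[:,0]
    zz=z[v,u]; P=np.c_[n*zz[:,None],zz]
    T=np.array(c["world_from_camera"]); return P@T[:3,:3].T+T[:3,3],u,v
E
python3 - <<'E'
from h import *
t=bot.capture("top"); s=bot.capture("side")
cv2.imwrite("pics/both.png",cv2.resize(np.vstack([t["img"],s["img"]]),(800,1200))[:1200]) 
cv2.imwrite("pics/top.png",cv2.resize(t["img"],(800,600))); cv2.imwrite("pics/side.png",cv2.resize(s["img"],(800,600)))
np.save("t.npy",t,allow_pickle=True);np.save("s.npy",s,allow_pickle=True)
print(bot.get_obs())
for n,c in (("top",t),("side",s)):
  print(n,np.round(c["world_from_camera"],2).tolist(),c["fx"])
  for th in ["pen","holder","supply","photometer","head","grip","test_green_top","test_red_top","bottle_a","bottle_c","beaker","jar","cuvette_box"]:
    if c["shot"] is None: continue
    for d in bot.cut_out(c,th):
      P,u,v=cloud(c,d["pixels"])
      if len(P): print(th,round(d["p"],2),np.round(d["point"]),len(P),"med",np.round(np.median(P,0)),"lo",np.round(np.percentile(P,3,axis=0)),"hi",np.round(np.percentile(P,97,axis=0)))
E
```

```text
{'time': 0.1, 'joint_positions': array([-1.29000979e+00,  3.42685272e-01,  1.52486887e+00, -5.60221396e-06,
        1.27538054e+00, -1.46012069e-01]), 'dq': array([-0.00160001, -0.00042326, -0.00320782, -0.00157081, -0.00305302,
       -0.00065363]), 'tau': array([ 2.97969935e-03, -4.31999695e+01, -2.44695836e+01,  7.19019002e-02,
        5.25513757e-02, -4.12522070e-05]), 'tool_pos': array([ 217.24802866, -477.57611911,  226.11608887]), 'tcp_rot': array([-3.14026413e+00, -1.89955989e-04,  4.26800111e-01]), 'contact_force': array([-0.46486161, -0.23744855, -0.33271719]), 'moment': array([0.01129112, 0.03208559, 0.01964672]), 'finger_force': 0.0, 'grip_width': 91.98652443240256}
top [[0.05, -0.98, 0.21, 318.21], [-1.0, -0.05, 0.01, -7.51], [0.0, -0.21, -0.98, 1264.39], [0.0, 0.0, 0.0, 1.0]] 468.01935062452753
pen 0.67 [153. 243.] 381 med [395. 228. 211.] lo [379. 218.  41.] hi [414. 253. 221.]
pen 0.65 [123. 223.] 224 med [444. 320. 137.] lo [435. 315.  62.] hi [457. 338. 162.]
holder 0.98 [131. 230.] 481 med [435. 313.  58.] lo [413. 296.   5.] hi [476. 350.  63.]
supply 0.56 [359. 2
[... 3944 characters left out ...]
5. -289.    3.] hi [ 731. -241.  170.]
bottle_c 0.76 [136. 213.] 1181 med [708. 279. 105.] lo [695. 249.   9.] hi [740. 303. 191.]
bottle_c 0.38 [331. 166.] 1373 med [ 499. -251.   50.] lo [ 451. -318.    7.] hi [ 565. -204.   71.]
beaker 0.79 [277. 143.] 534 med [ 674. -187.   50.] lo [ 645. -221.    3.] hi [ 704. -161.   76.]
jar 0.9 [170. 222.] 516 med [663. 215.  52.] lo [648. 188.   6.] hi [697. 236.  64.]
jar 0.39 [328. 168.] 1392 med [ 499. -250.   50.] lo [ 451. -316.    6.] hi [ 566. -204.   71.]
cuvette_box 0.61 [298. 255.] 1082 med [377.  23.  20.] lo [340. -20.   2.] hi [414.  72.  37.]
cuvette_box 0.39 [233. 172.] 2206 med [614.  28. 112.] lo [514. -39.  91.] hi [701.  77. 153.]
```

View pics/top.png

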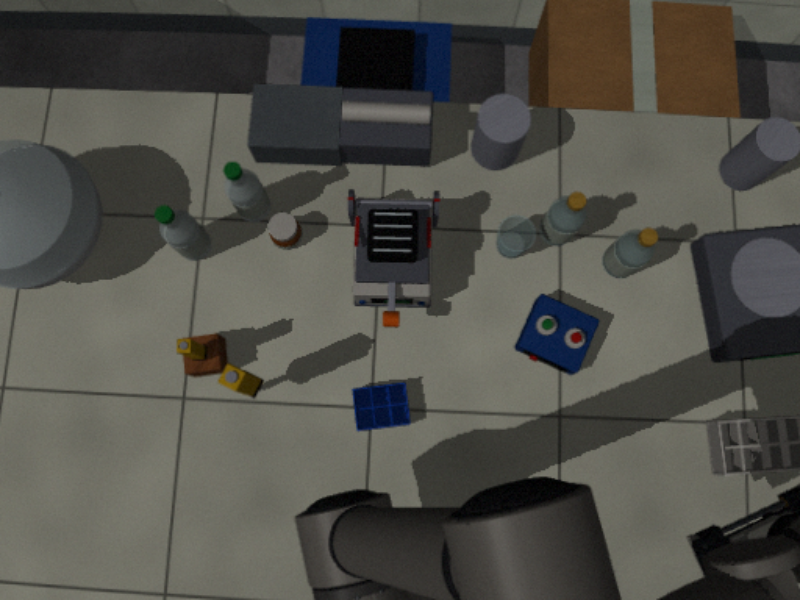

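Run:
```python
from h import *
t=np.load("t.npy",allow_pickle=True).item();s=np.load("s.npy",allow_pickle=True).item()
a=s["img"][210:350,120:300]; b=t["img"][170:290,90:210]; c=s["img"][120:220,270:390]; d=t["img"][120:220,190:310]
f=lambda i:cv2.resize(i,(400,300),interpolation=cv2.INTER_CUBIC)
cv2.imwrite("pics/crop.png",np.vstack([np.hstack([f(a),f(b)]),np.hstack([f(c),f(d)])]))
def rect(P,n):
    r=cv2.minAreaRect(P[:,:2].astype(np.float32)); print(n,np.round(r[0],1),np.round(r[1],1),round(r[2],1),"zmed",np.round(np.median(P[:,2]),1),len(P))
for nm,c in (("top",t),("side",s)):
    P,u,v=cloud(c); hsv=cv2.cvtColor(c["img"],cv2.COLOR_BGR2HSV)[v,u]; hue,S,V=hsv[:,0].astype(int),hsv[:,1],hsv[:,2]
    def reg(n,x0,x1,y0,y1,z0,z1,extra=True):
        m=(P[:,0]>x0)&(P[:,0]<x1)&(P[:,1]>y0)&(P[:,1]<y1)&(P[:,2]>z0)&(P[:,2]<z1)&extra
        if m.sum()>3: rect(P[m],nm+" "+n)
        return m
    reg("pen small top",420,475,295,355,152,172)
    reg("pen small hi",420,475,295,355,120,172)
    reg("pen big top",360,425,200,270,205,235)
    reg("holder1 top",395,490,280,370,54,66)
    reg("holder2 top",350,425,190,285,54,66)
    reg("supply top",430,590,-340,-190,47,57)
    reg("plungers",430,590,-340,-190,60,90)
    reg("green",430,590,-340,-190,58,90,(hue>40)&(hue<90)&(S>90))
    reg("red",430,590,-340,-190,58,90,((hue<8)|(hue>172))&(S>90))
    reg("housing",480,740,-80,120,143,158)
    reg("plate",480,740,-80,120,102,118)
    reg("orange",450,560,-60,100,85,118,(hue>5)&(hue<22)&(S>120))
```

```text
top pen small top [445.6 326.9] [21.7 23.7] 3.2 zmed 159.1 92
top pen small hi [445.6 326.6] [21.8 24.4] 3.2 zmed 156.9 137
top pen big top [397.5 237.1] [32.6 31.7] 67.0 zmed 215.3 207
top holder1 top [445.9 327.9] [61.1 59.8] 11.2 zmed 59.0 353
top supply top [ 511.2 -268.2] [108.5 101. ] 67.2 zmed 51.3 1213
top plungers [ 511.2 -267.4] [82.3 32.3] 66.5 zmed 65.0 237
top green [ 523.  -245.1] [14.6 17.3] 45.1 zmed 71.9 37
top red [ 500.6 -290.8] [15.4 15.1] 90.0 zmed 72.7 37
top housing [643.8  17.7] [78.8 79.4] 2.3 zmed 148.5 967
top plate [615.1  16.2] [228.3 148. ] 2.4 zmed 106.6 1585
top orange [512.9  14.1] [23.9 25.1] 2.8 zmed 109.7 105
side pen small top [447.9 328. ] [22.8 22.4] 1.8 zmed 160.8 125
side pen small hi [447.9 328. ] [22.7 22.6] 2.6 zmed 158.0 221
side pen big top [399.4 236.9] [32.3 32.3] 68.9 zmed 217.1 255
side holder1 top [448.8 328.2] [61.5 62.1] 11.8 zmed 60.7 496
side supply top [ 511.3 -266.4] [110.9 101.6] 67.5 zmed 51.5 728
side plungers [ 512.  -266.7] [84.1 33.7] 66.6 zmed 64.4 159
side green [ 523.2 -243.1] [ 8.7 16.5] 37.3 zmed 73.4 16
side red [ 503.6 -290.2] [11.9 14.5] 41.4 zmed 72.2 22
side housing [645.2  18.3] [80.8 81.4] 4.0 zmed 150.3 692
side plate [615.7  17.1] [228.3 151.6] 1.8 zmed 108.1 1112
side orange [513.8  15.1] [29.2 23.3] 82.5 zmed 110.5 107
```

View pics/crop.png

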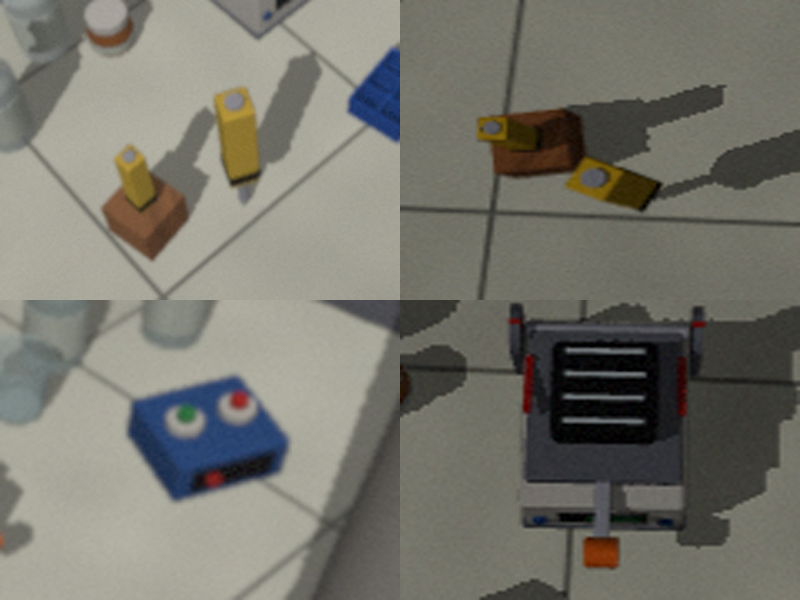

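Two yellow pens are in view. The one in the wooden holder (top px ~(120,220) native) has a 22 mm handle with its top at 160 mm. The other stands free (px ~(153,240)), is 32 mm wide and reaches 217 mm. The one in the holder fits the description, and the crop confirms it. The supply's green test point is at about (523,-244), the red at (502,-290), and the grip at about (513,15).

apply_moves(motion="0 0 -0.011 -8.5;0 0 -0.011 -8.5;0 0 -0.011 -8.5;0 0 -0.011 -8.5;0 0 -0.011 -8.5;0 0 -0.011 -8.5;0 0 -0.011 -8.5;0 0 -0.011 -8.5", fingers=1)

```text
time: 2.4
tool_pos: [217.3, -477.9, 315.1]
tcp_rot: [-3.142, 0.0, 1.618]
contact_force: [-0.0, -0.1, -0.1]
grip_width: 91.8
finger_force: 0.0
```

```bash
cat >> h.py <<'E'
from scipy.spatial.transform import Rotation as Ro
def to(x,y,z):
    o=bot.get_obs(); R=Ro.from_euler("xyz",o["tcp_rot"])
    print("t",round(o["time"],2),"at",np.round(o["tool_pos"],1),"rot",np.round(o["tcp_rot"],3),"q",np.round(o["joint_positions"],2),"w",round(o["grip_width"],1),"F",np.round(o["contact_force"],1),round(o["finger_force"],1))
    print("tool shift mm",np.round(R.inv().apply(np.array([x,y,z])-o["tool_pos"]),1))
E
python3 -c "
from h import *
to(420,0,315);to(447,327.7,315)"
```

```text
t 2.4 at [ 217.3 -477.9  315.1] rot [-3.142  0.     1.618] q [-1.29  0.29  1.36 -0.    1.5  -1.34] w 91.8 F [-0.  -0.1 -0.1] 0.0
tool shift mm [4.677e+02 2.252e+02 1.000e-01]
t 2.4 at [ 217.3 -477.9  315.1] rot [-3.142  0.     1.618] q [-1.29  0.29  1.36 -0.    1.5  -1.34] w 91.8 F [-0.  -0.1 -0.1] 0.0
tool shift mm [7.937e+02 2.678e+02 1.000e-01]
```

apply_moves(motion="0.052 0.026 0 0;0.052 0.026 0 0;0.052 0.026 0 0;0.052 0.026 0 0;0.052 0.026 0 0;0.052 0.026 0 0;0.052 0.026 0 0;0.052 0.026 0 0")

```text
time: 3.4
tool_pos: [407.8, -51.6, 315.0]
tcp_rot: [3.141, 0.001, 1.613]
contact_force: [0.9, -0.2, 0.2]
grip_width: 91.9
finger_force: 0.0
```

apply_moves(motion="0.054 0.009 0 0;0.054 0.009 0 0;0.054 0.009 0 0;0.054 0.009 0 0;0.054 0.009 0 0;0.054 0.009 0 0;0.054 0.009 0 0;0 0 0 0")

```text
time: 4.4
tool_pos: [453.7, 330.1, 313.5]
tcp_rot: [-3.14, -0.0, 1.618]
contact_force: [0.6, 0.7, -0.1]
grip_width: 92.2
finger_force: 0.0
```

```bash
python3 -c "
from h import *
to(447,327.7,116)"
```

```text
t 4.4 at [453.7 330.1 313.5] rot [-3.14  -0.     1.618] q [0.49 0.36 1.26 0.   1.52 0.44] w 92.2 F [ 0.6  0.7 -0.1] 0.0
tool shift mm [ -2.1  -6.5 197.5]
```

apply_moves(motion="-0.002 -0.0065 0.035 0;0 0 0.035 0;0 0 0.035 0;0 0 0.035 0;0 0 0.03 0;0 0 0.02 0;0 0 0.007 0;0 0 0 0")

```text
time: 5.4
tool_pos: [447.9, 324.3, 118.0]
tcp_rot: [3.141, 0.0, 1.613]
contact_force: [-1.1, 0.7, 0.5]
grip_width: 91.9
finger_force: 0.0
```

```bash
python3 -c "
from h import *
to(447,327.7,116)
c=bot.capture('side');cv2.imwrite('pics/g1.png',cv2.resize(c['img'][190:350,90:310],(800,580)))"
```

```text
t 5.4 at [447.9 324.3 118. ] rot [3.141 0.    1.613] q [ 0.49  0.5   1.6  -0.    1.04  0.45] w 91.9 F [-1.1  0.7  0.5] 0.0
tool shift mm [ 3.4 -0.7  2. ]
```

View pics/g1.png

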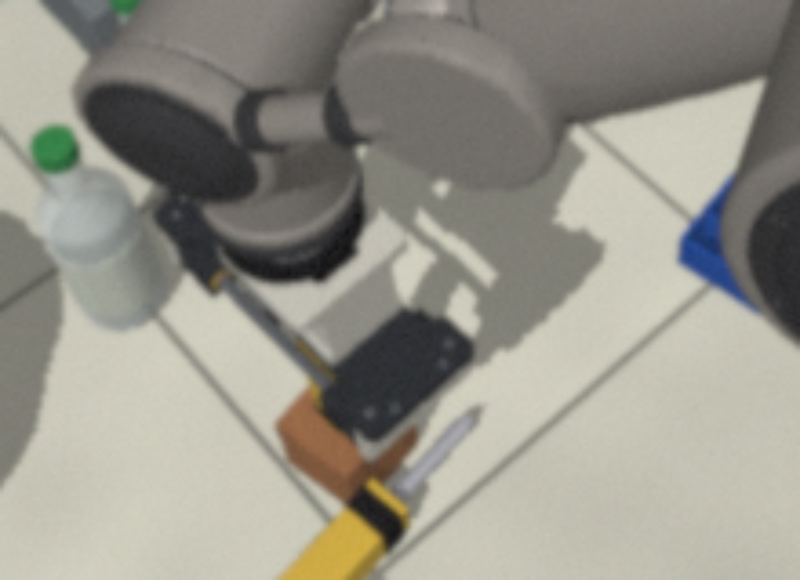

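The large look-alike pen has been knocked over and lies in front of the holder (px ~(380,510)). I'll check its pose and the small pen's before closing.

Run:
```python
from h import *
for n in ("top","side"):
    c=bot.capture(n); P,u,v=cloud(c); hsv=cv2.cvtColor(c["img"],cv2.COLOR_BGR2HSV)[v,u]
    m=(hsv[:,0]>20)&(hsv[:,0]<32)&(hsv[:,1]>130)&(abs(P[:,0]-430)<200)&(abs(P[:,1]-300)<200)
    im=np.zeros((384,512),np.uint8); im[v[m],u[m]]=1
    k,l,st,ce=cv2.connectedComponentsWithStats(im)
    for i in range(1,k):
        q=m&(l[v,u]==i)
        if q.sum()>8: print(n,q.sum(),np.round(ce[i]),np.round(P[q].min(0)),np.round(P[q].max(0)),np.round(np.median(P[q],0)),cv2.minAreaRect(P[q][:,:2].astype(np.float32)))
    cv2.imwrite(f"pics/z_{n}.png",c["img"])
    if n=="top": A=c["img"][170:310,70:260]
    else: B=c["img"][240:384,60:260]
cv2.imwrite("pics/g2.png",np.hstack([cv2.resize(A,(400,300)),cv2.resize(B,(400,300))]))
```

```text
top 39 [129. 225.] [431. 292.  74.] [456. 322. 200.] [442. 316.  97.] ((442.1221008300781, 304.7861022949219), (29.276248931884766, 21.46501350402832), 76.11679077148438)
top 10 [122. 227.] [422. 297.  89.] [439. 332. 221.] [434. 307. 182.] ((433.1725158691406, 313.0211486816406), (36.839927673339844, 10.169979095458984), 69.7277603149414)
side 52 [196. 328.] [382. 333.  15.] [417. 342.  36.] [398. 337.  32.] ((399.25775146484375, 337.4858093261719), (9.556266784667969, 34.91211700439453), 89.42007446289062)
side 952 [171. 357.] [365. 354.   8.] [410. 475.  37.] [384. 417.  32.] ((387.4372863769531, 414.1818542480469), (30.51071548461914, 120.743408203125), 7.926876068115234)
```

View pics/g2.png

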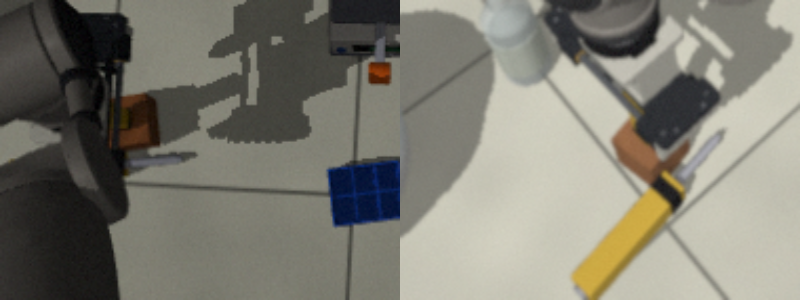

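The big pen lies flat on the bench (height under 37 mm), out of the way of the grasp. The small pen still stands in its holder.

apply_moves(motion="0.0034 0 0.001 0;0 0 0 0;0 0 0 0;0 0 0 0;0 0 0 0;0 0 0 0;0 0 0 0;0 0 0 0", fingers=-1)

```text
time: 6.55
tool_pos: [447.6, 328.0, 116.7]
tcp_rot: [-3.142, 0.0, 1.614]
contact_force: [0.1, -0.4, -0.5]
grip_width: 21.8
finger_force: 29.7
```

```bash
python3 -c "
from h import *
to(447,327.7,116)"
```

```text
t 6.55 at [447.6 328.  116.7] rot [-3.142  0.     1.614] q [ 0.49  0.51  1.59 -0.    1.04  0.45] w 21.8 F [ 0.1 -0.4 -0.5] 29.7
tool shift mm [-0.3 -0.6  0.7]
```

apply_moves(motion="0 0 -0.01 0;0 0 -0.02 0;0 0 -0.025 0;0 0 -0.025 0;0 0 -0.025 0;0 0 -0.025 0;0 0 -0.025 0;0 0 -0.01 0")

```text
time: 7.55
tool_pos: [447.9, 328.3, 283.7]
tcp_rot: [3.139, -0.001, 1.614]
contact_force: [-0.0, -0.7, -2.1]
grip_width: 21.6
finger_force: 29.7
```

Run:
```python
from h import *
to(523,-244.3,210)
for n in ("top","side"):
    c=bot.capture(n); P,u,v=cloud(c); hsv=cv2.cvtColor(c["img"],cv2.COLOR_BGR2HSV)[v,u]
    m=(abs(P[:,0]-447)<30)&(abs(P[:,1]-328)<30)&(P[:,2]>65)&(P[:,2]<215)
    m&=(np.hypot(P[:,0]-447,P[:,1]-328)<20)
    for z0 in range(165,215,10):
        q=P[m&(P[:,2]>z0)&(P[:,2]<=z0+10)]
        if len(q): print(n,z0,len(q),np.round(q.mean(0),1))
```

```text
t 7.55 at [447.9 328.3 283.7] rot [ 3.139e+00 -1.000e-03  1.614e+00] q [ 0.49  0.36  1.34 -0.    1.44  0.45] w 21.6 F [-0.  -0.7 -2.1] 29.7
tool shift mm [-575.4   50.3   73.1]
top 175 2 [447.4 325.4 177.8]
top 185 4 [446.1 325.4 187.3]
top 195 3 [446.  324.2 197.1]
side 175 4 [447.7 330.1 184.1]
side 185 9 [447.3 329.2 190.3]
side 195 7 [447.3 330.3 200.2]
side 205 5 [446.9 330.8 209.8]
```

apply_moves(motion="-0.03 0.003 0 0;-0.05 0.004 0 0;-0.05 0.004 0 0;-0.05 0.004 0 0;-0.05 0.004 0 0;-0.05 0.004 0 0;-0.05 0.004 0 0;-0.05 0.004 0 0")

```text
time: 8.65
tool_pos: [494.3, -51.7, 280.6]
tcp_rot: [-3.14, -0.001, 1.614]
contact_force: [-0.2, 0.2, -0.6]
grip_width: 22.3
finger_force: 29.7
```

apply_moves(motion="-0.05 0.005 0 0;-0.05 0.005 0 0;-0.05 0.005 0 0;-0.03 0.003 0 0;-0.015 0.001 0 0;0 0 0.02 0;0 0 0.02 0;0 0 0 0")

```text
time: 9.65
tool_pos: [521.2, -242.9, 239.9]
tcp_rot: [-3.138, -0.003, 1.614]
contact_force: [-0.0, 0.3, -0.2]
grip_width: 21.8
finger_force: 29.7
```

Run:
```python
from h import *
to(523,-244.3,190)
for n in ("top","side"):
    c=bot.capture(n); P,u,v=cloud(c); hsv=cv2.cvtColor(c["img"],cv2.COLOR_BGR2HSV)[v,u]
    m=(hsv[:,0]>40)&(hsv[:,0]<90)&(hsv[:,1]>90)&(np.hypot(P[:,0]-523,P[:,1]+244)<25)
    if m.sum(): print(n,"green",m.sum(),np.round(P[m].mean(0)))
    m=(abs(P[:,2]-51)<5)&(np.hypot(P[:,0]-511,P[:,1]+267)<80)
    if m.sum()>50: print(n,cv2.minAreaRect(P[m][:,:2].astype(np.float32)))
    m=(np.hypot(P[:,0]-523,P[:,1]+244)<22)&(P[:,2]>80)&(P[:,2]<240)
    for z0 in range(80,240,15):
        q=P[m&(P[:,2]>z0)&(P[:,2]<=z0+15)]
        if len(q): print(n,z0,len(q),np.round(q.mean(0),1))
    cv2.imwrite(f"pics/y_{n}.png",cv2.resize(c["img"][100:250,250:450],(800,600)))
```

```text
t 9.65 at [ 521.2 -242.9  239.9] rot [-3.138e+00 -3.000e-03  1.614e+00] q [-0.57  0.43  1.36  0.    1.36 -0.61] w 21.8 F [-0.   0.3 -0.2] 29.7
tool shift mm [-1.6  1.9 49.9]
top 185 3 [ 521.2 -230.   189.3]
side green 17 [ 522. -242.   73.]
side ((512.080322265625, -265.9037170410156), (109.61231231689453, 101.10069274902344), 66.5210952758789)
side 125 2 [ 519.4 -238.6  138.8]
side 140 13 [ 520.2 -240.6  147.2]
side 155 12 [ 520.3 -240.4  162.8]
side 170 6 [ 520.5 -239.5  174.3]
side 185 48 [ 518.  -236.2  193.6]
side 200 47 [ 517.5 -235.8  208. ]
side 215 48 [ 517.9 -236.7  222.5]
side 230 22 [ 518.4 -233.   234.8]
```

View pics/y_side.png

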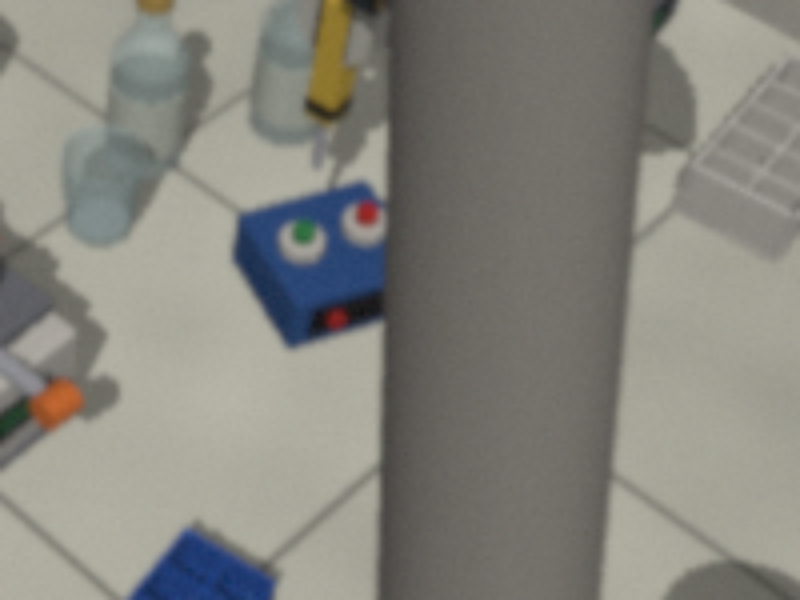

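The side view shows the pen hanging upright over the supply, its tip at px ~(320,165), with the green point at (303,232). Laterally it is lined up within 1 mm.

apply_moves(motion="0 0 0.02 0;0 0 0.02 0;0 0 0.012 0;0 0 0.005 0;0 0 0.003 0;0 0 0.002 0;0 0 0 0;0 0 0 0")

```text
time: 10.75
tool_pos: [522.4, -244.4, 180.2]
tcp_rot: [3.141, 0.001, 1.614]
contact_force: [0.1, -0.1, -0.3]
grip_width: 22.1
finger_force: 29.7
```

apply_moves(motion="0 0 0.002 0;0 0 0.002 0;0 0 0.001 0;0 0 0.001 0;0 0 0 0;0 0 0 0")

```text
time: 11.5
tool_pos: [522.4, -244.4, 174.4]
tcp_rot: [3.141, 0.001, 1.614]
contact_force: [0.7, 0.2, 4.9]
grip_width: 22.1
finger_force: 29.7
```

apply_moves(motion="0 0 -0.012 0;0 0 -0.015 0;-0.015 -0.0075 0 0;-0.0155 -0.0075 0 0;-0.015 -0.008 0 0;0 0 0.01 0;0 0 0.009 0;0 0 0 0")

```text
time: 12.5
tool_pos: [500.8, -290.1, 180.6]
tcp_rot: [-3.14, -0.001, 1.614]
contact_force: [-1.6, -0.4, 0.8]
grip_width: 21.7
finger_force: 29.7
```

apply_moves(motion="0 0 0.005 0;0 0 0.003 0;0 0 0 0;0 0 0 0;0 0 0 0;0 0 0 0")

```text
time: 13.25
tool_pos: [501.3, -290.4, 174.4]
tcp_rot: [3.141, 0.0, 1.614]
contact_force: [-1.4, 0.9, 4.8]
grip_width: 22.1
finger_force: 29.7
```

apply_moves(motion="0 0 -0.015 0;0 0 -0.02 0;0 0 -0.025 0;0 0 -0.025 0;0 0 -0.025 0;0 0 0 0")

```text
time: 14.0
tool_pos: [501.9, -291.2, 286.1]
tcp_rot: [3.138, 0.003, 1.614]
contact_force: [-0.4, -0.7, -0.9]
grip_width: 22.0
finger_force: 29.7
```

Run:
```python
from h import *
to(447.6,328,283)
```

```text
t 14.0 at [ 501.9 -291.2  286.1] rot [3.138e+00 3.000e-03 1.614e+00] q [-0.66  0.41  1.26 -0.    1.47 -0.7 ] w 22.0 F [-0.4 -0.7 -0.9] 29.7
tool shift mm [620.9 -27.6   1. ]
```

apply_moves(motion="0.03 -0.002 0 0;0.05 -0.002 0 0;0.05 -0.002 0 0;0.05 -0.002 0 0;0.05 -0.002 0 0;0.05 -0.002 0 0;0.05 -0.002 0 0;0.05 -0.002 0 0")

```text
time: 15.0
tool_pos: [468.0, 89.9, 282.7]
tcp_rot: [-3.14, 0.0, 1.614]
contact_force: [0.7, 0.6, -0.8]
grip_width: 21.9
finger_force: 29.7
```

apply_moves(motion="0.05 -0.002 0 0;0.05 -0.002 0 0;0.05 -0.002 0 0;0.05 -0.002 0 0;0.03 -0.002 0 0;0.011 -0.0016 0 0;0 0 0 0;0 0 0 0")

```text
time: 16.0
tool_pos: [447.2, 327.4, 283.5]
tcp_rot: [-3.141, 0.001, 1.613]
contact_force: [-0.1, -0.4, -0.9]
grip_width: 22.2
finger_force: 29.7
```

Run:
```python
from h import *
to(447.6,328,116.7)
for n in ("top","side"):
    c=bot.capture(n); P,u,v=cloud(c)
    m=(P[:,2]>56)&(P[:,2]<64)&(abs(P[:,0]-447)<50)&(abs(P[:,1]-328)<50)
    if m.sum()>20: print(n,m.sum(),cv2.minAreaRect(P[m][:,:2].astype(np.float32)))
    m=(np.hypot(P[:,0]-447,P[:,1]-328)<22)&(P[:,2]>80)&(P[:,2]<290)
    for z0 in range(150,280,10):
        q=P[m&(P[:,2]>z0)&(P[:,2]<=z0+10)]
        if len(q): print(n,z0,len(q),np.round(q.mean(0),1))
    if n=="side": cv2.imwrite("pics/r_side.png",cv2.resize(c["img"][200:384,80:290],(800,600)))
```

```text
t 16.0 at [447.2 327.4 283.5] rot [-3.141e+00  1.000e-03  1.613e+00] q [ 0.49  0.36  1.34 -0.    1.44  0.45] w 22.2 F [-0.1 -0.4 -0.9] 29.7
tool shift mm [  0.7   0.5 166.8]
top 448 ((445.8091125488281, 328.0467529296875), (61.157806396484375, 60.14144515991211), 10.78490161895752)
top 180 4 [445.  324.2 183.1]
top 190 6 [445.1 323.8 195.6]
top 220 3 [435.  323.6 228.5]
top 230 17 [443.9 317.  234.8]
top 240 19 [443.7 316.7 245.6]
top 250 14 [445.6 316.4 254.4]
top 260 16 [443.4 316.6 263.9]
top 270 13 [448.5 316.1 274.3]
side 658 ((448.59088134765625, 327.90948486328125), (61.734352111816406, 61.31672286987305), 9.817243576049805)
side 180 8 [446.  328.  185.8]
side 190 7 [446.5 329.6 195. ]
side 200 6 [447.2 329.7 203. ]
side 210 1 [446.3 329.8 212.6]
side 230 14 [444.2 336.7 235.1]
side 240 24 [444.4 337.1 244.3]
side 250 22 [443.9 336.7 254.5]
side 260 18 [445.4 337.3 264.9]
side 270 13 [444.3 337.5 274.4]
```

View pics/r_side.png

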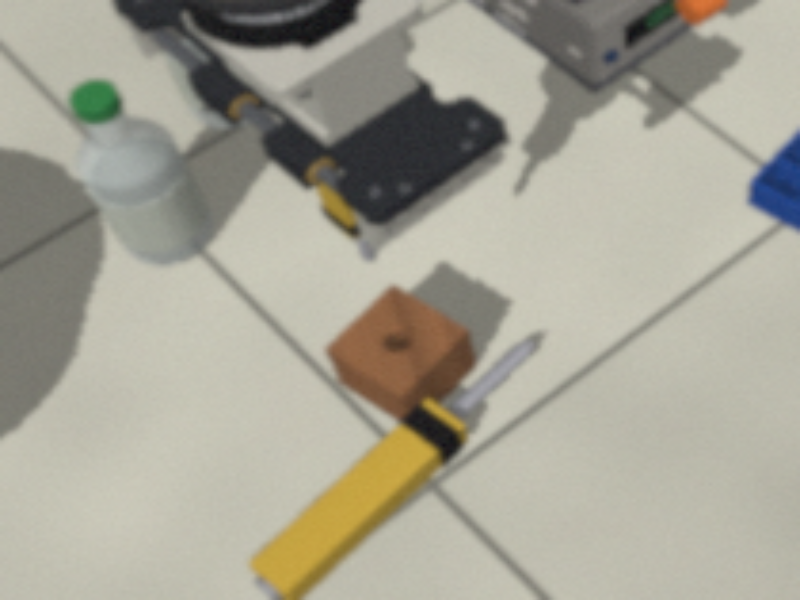

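The holder's hole is visible at px (397,342) and the pen hangs over it. The holder centre (447.2,328) matches the TCP.

apply_moves(motion="0.0005 0 0.02 0;0 0 0.02 0;0 0 0.025 0;0 0 0.02 0;0 0 0.015 0;0 0 0.01 0;0 0 0.01 0;0 0 0 0")

```text
time: 17.1
tool_pos: [446.7, 328.9, 163.2]
tcp_rot: [-3.141, 0.001, 1.614]
contact_force: [-0.9, -0.6, -0.6]
grip_width: 21.8
finger_force: 29.7
```

apply_moves(motion="0 0 0.01 0;0 0 0.01 0;0 0 0.01 0;0 0 0.007 0;0 0 0.003 0;0 0 0.002 0;0 0 0 0;0 0 0 0")

```text
time: 18.1
tool_pos: [447.1, 329.1, 122.0]
tcp_rot: [3.141, -0.0, 1.614]
contact_force: [-0.2, 0.3, -1.1]
grip_width: 22.0
finger_force: 29.7
```

Tip in the hole; the last few mm, gently, then release.

apply_moves(motion="-0.0005 0 0.002 0;0 0 0.002 0;0 0 0.001 0;0 0 0 0;0 0 0 0")

```text
time: 18.73
tool_pos: [447.0, 328.6, 116.7]
tcp_rot: [3.142, 0.0, 1.614]
contact_force: [-0.2, 0.5, 0.1]
grip_width: 22.0
finger_force: 29.7
```

apply_moves(motion="0 0 0 0;0 0 0 0;0 0 0 0;0 0 0 0;0 0 0 0;0 0 0 0", fingers=1)

```text
time: 19.48
tool_pos: [446.9, 328.5, 116.7]
tcp_rot: [3.142, 0.0, 1.614]
contact_force: [0.6, 0.6, -0.7]
grip_width: 77.3
finger_force: 0.0
```

apply_moves(motion="0 0 -0.015 0;0 0 -0.03 0;0 0 -0.03 0;0 0 -0.03 0;0 0 -0.03 0;0 0 -0.03 0;0 0 -0.015 0;0 0 0 0")

```text
time: 20.48
tool_pos: [447.2, 328.7, 297.8]
tcp_rot: [3.139, -0.001, 1.614]
contact_force: [0.1, 0.1, 0.7]
grip_width: 91.6
finger_force: 0.0
```

Run:
```python
from h import *
to(513.5,14.6,220)
for n in ("top","side"):
    c=bot.capture(n); P,u,v=cloud(c)
    m=(np.hypot(P[:,0]-447,P[:,1]-328)<25)
    for z0 in (85,110,135,152):
        q=P[m&(P[:,2]>z0)&(P[:,2]<=z0+20)]
        if len(q): print(n,z0,len(q),np.round(q.mean(0),1),np.round(q[:,2].max()))
    hsv=cv2.cvtColor(c["img"],cv2.COLOR_BGR2HSV)[v,u]
    m=(hsv[:,0]>5)&(hsv[:,0]<22)&(hsv[:,1]>120)&(np.hypot(P[:,0]-513,P[:,1]-15)<30)
    if m.sum(): print(n,"grip",m.sum(),cv2.minAreaRect(P[m][:,:2].astype(np.float32)),P[m].max(0))
```

```text
t 20.48 at [447.2 328.7 297.8] rot [ 3.139e+00 -1.000e-03  1.614e+00] q [ 0.5   0.35  1.31 -0.    1.47  0.45] w 91.6 F [0.1 0.1 0.7] 0.0
tool shift mm [-316.7   52.6   77.6]
top 85 26 [442.8 319.5  94.4] 104.0
top 110 29 [443.  319.3 119.1] 129.0
top 135 34 [442.8 320.  145.2] 154.0
top 152 98 [445.2 326.7 159.2] 166.0
top grip 107 ((513.2080078125, 14.157737731933594), (23.734582901000977, 25.131362915039062), 2.7621803283691406) [525.07440185  27.13230334 115.59762348]
side 85 54 [440.5 331.8  94.5] 105.0
side 110 61 [440.7 331.3 119.9] 130.0
side 135 61 [441.3 332.1 145.2] 155.0
side 152 123 [446.3 329.4 160.6] 166.0
side grip 108 ((514.9762573242188, 15.492010116577148), (26.189208984375, 26.696779251098633), 2.9825851917266846) [527.51888447  29.16967629 117.0824248 ]
```

apply_moves(motion="-0.04 0.008 0 0;-0.05 0.0085 0 0;-0.055 0.009 0 0;-0.055 0.009 0 0;-0.055 0.009 0 0;-0.045 0.007 0 0;-0.017 0.002 0 0;0 0 0 10")

```text
time: 21.58
tool_pos: [512.7, 13.3, 295.5]
tcp_rot: [-3.139, -0.0, 1.433]
contact_force: [-0.1, 0.5, 0.3]
grip_width: 91.6
finger_force: 0.0
```

apply_moves(motion="0 0 -0.002 10;0 0 0 10;0 0 0 10;0 0 0 10;0 0 0 10;0 0 0 10;0 0 0 10;0 0 0 10")

```text
time: 22.58
tool_pos: [512.5, 15.1, 297.8]
tcp_rot: [-3.141, 0.002, 0.038]
contact_force: [0.2, -0.4, 0.6]
grip_width: 92.1
finger_force: 0.0
```

apply_moves(motion="0 0 0 0;0 0 0 0")

```text
time: 22.82
tool_pos: [512.7, 14.6, 298.3]
tcp_rot: [-3.141, 0.001, 0.047]
contact_force: [0.4, 0.7, 0.1]
grip_width: 91.7
finger_force: 0.0
```

```bash
python3 -c "
from h import *
to(514,14.7,83)"
```

```text
t 22.82 at [512.7  14.6 298.3] rot [-3.141e+00  1.000e-03  4.700e-02] q [-0.12  0.27  1.42  0.    1.45  1.4 ] w 91.7 F [0.4 0.7 0.1] 0.0
tool shift mm [  1.5   0.  215.3]
```

apply_moves(motion="0.001 0 0.02 0;0 0 0.035 0;0 0 0.035 0;0 0 0.035 0;0 0 0.035 0;0 0 0.03 0;0 0 0.02 0;0 0 0.006 0")

```text
time: 23.82
tool_pos: [513.2, 14.4, 81.5]
tcp_rot: [-3.141, 0.003, 0.045]
contact_force: [0.6, 0.7, 0.3]
grip_width: 91.7
finger_force: 0.0
```

apply_moves(motion="0 0 0 0;0 0 0 0;0 0 0 0;0 0 0 0;0 0 0 0;0 0 0 0;0 0 0 0;0 0 0 0", fingers=-1)

```text
time: 24.82
tool_pos: [514.0, 14.2, 82.7]
tcp_rot: [-3.141, 0.0, 0.042]
contact_force: [-0.3, 0.6, 0.7]
grip_width: 25.7
finger_force: 30.0
```

Run:
```python
from h import *
to(514,14.7,81)
c=bot.capture('side');cv2.imwrite('pics/gr.png',cv2.resize(c['img'][80:280,130:397],(800,600)))
# arc in tool axes for hinge 195 mm behind, per angle
th=np.arange(0,1.301,0.05); x=195*(1-np.cos(th)); z=195*np.sin(th)
print([ (round(a,2),round(p,1),round(q,1)) for a,p,q in zip(th,x,z)])
```

```text
t 24.82 at [514.   14.2  82.7] rot [-3.141  0.     0.042] q [-0.12  0.49  1.74  0.    0.91  1.41] w 25.7 F [-0.3  0.6  0.7] 30.0
tool shift mm [ 0.1 -0.5  1.7]
[(np.float64(0.0), np.float64(0.0), np.float64(0.0)), (np.float64(0.05), np.float64(0.2), np.float64(9.7)), (np.float64(0.1), np.float64(1.0), np.float64(19.5)), (np.float64(0.15), np.float64(2.2), np.float64(29.1)), (np.float64(0.2), np.float64(3.9), np.float64(38.7)), (np.float64(0.25), np.float64(6.1), np.float64(48.2)), (np.float64(0.3), np.float64(8.7), np.float64(57.6)), (np.float64(0.35), np.float64(11.8), np.float64(66.9)), (np.float64(0.4), np.float64(15.4), np.float64(75.9)), (np.float64(0.45), np.float64(19.4), np.float64(84.8)), (np.float64(0.5), np.float64(23.9), np.float64(93.5)), (np.float64(0.55), np.float64(28.8), np.float64(101.9)), (np.float64(0.6), np.float64(34.1), np.float64(110.1)), (np.float64(0.65), np.float64(39.8), np.float64(118.0)), (np.float64(0.7), np.float64(45.9), np.float64(125.6)), (np.float64(0.75), np.float64(52.3), np.float64(132.9)), (np.float64(0.8), np.float64(59.1), np.float64(139.9)), (np.float64(0.85), np.float64(66.3), np.float64(146.5)), (np.float64(0.9), np.float64(73.8), np.float64(152.7)), (np.float64(0.95), np.float64(81.6), np.float64(158.6)), (np.float64(1.0), np.float64(89.6), np.float64(164.1)), (np.float64(1.05), np.float64(98.0), np.float64(169.1)), (np.float64(1.1), np.float64(106.5), np.float64(173.8)), (np.float64(1.15), np.float64(115.3), np.float64(178.0)), (np.float64(1.2), np.float64(124.3), np.float64(181.7)), (np.float64(1.25), np.float64(133.5), np.float64(185.1)), (np.float64(1.3), np.float64(142.8), np.float64(187.9))]
```

View pics/gr.png

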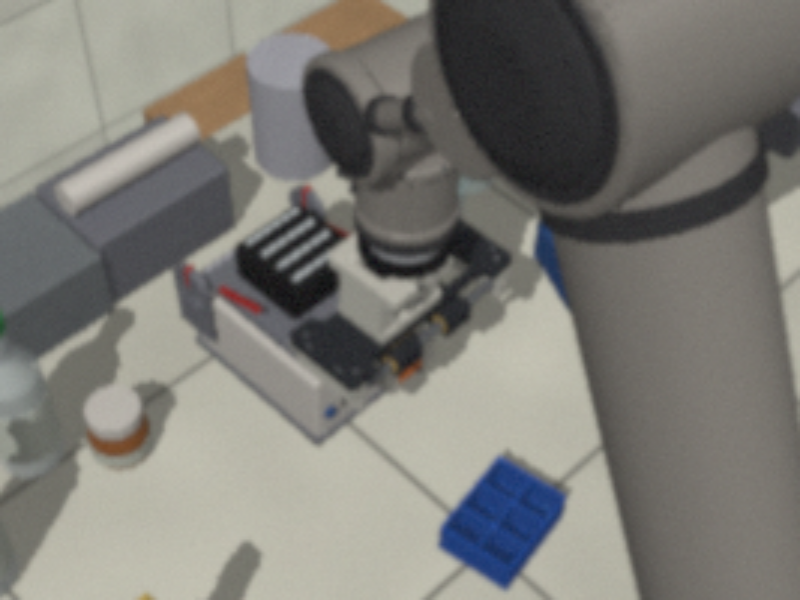

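apply_moves(motion="0.0002 0 -0.0097 0;0.0008 0 -0.0098 0;0.0012 0 -0.0096 0;0.0017 0 -0.0096 0;0.0022 0 -0.0095 0;0.0026 0 -0.0094 0;0.0031 0 -0.0093 0;0.0036 0 -0.009 0")

```text
time: 25.88
tool_pos: [529.4, 14.7, 159.1]
tcp_rot: [3.141, 0.0, 0.043]
contact_force: [2.9, -0.7, -5.1]
grip_width: 25.8
finger_force: 30.0
```

apply_moves(motion="0.004 0 -0.0089 0;0.0045 0 -0.0087 0;0.0049 0 -0.0084 0;0.0053 0 -0.0082 0;0.0057 0 -0.0079 0;0.0061 0 -0.0076 0;0.0064 0 -0.0073 0;0.0068 0 -0.007 0")

```text
time: 26.88
tool_pos: [573.3, 15.9, 223.0]
tcp_rot: [3.14, 0.001, 0.043]
contact_force: [1.8, -6.1, -5.0]
grip_width: 25.6
finger_force: 30.0
```

apply_moves(motion="0.0072 0 -0.0066 0;0.0075 0 -0.0062 0;0.0078 0 -0.0059 0;0.008 0 -0.0055 0;0.0084 0 -0.005 0;0.0085 0 -0.0047 0;0 0 0 0;0 0 0 0")

```text
time: 27.88
tool_pos: [620.6, 17.2, 256.8]
tcp_rot: [3.139, -0.0, 0.042]
contact_force: [-0.6, -7.7, -3.3]
grip_width: 26.1
finger_force: 30.0
```

Run:
```python
from h import *
to(514+143,14.7+6,82.7+188)
for n in ("side","top"):
    c=bot.capture(n); P,u,v=cloud(c); hsv=cv2.cvtColor(c["img"],cv2.COLOR_BGR2HSV)[v,u]
    m=(hsv[:,0]>5)&(hsv[:,0]<22)&(hsv[:,1]>120)&(P[:,2]>200)
    if m.sum(): print(n,"orange",m.sum(),np.round(P[m].mean(0)),np.round(P[m].min(0)),np.round(P[m].max(0)))
    m=((hsv[:,0]<6)|(hsv[:,0]>174))&(hsv[:,1]>130)&(P[:,2]>85)&(abs(P[:,1]-20)<90)
    m&=(P[:,0]>550)&(P[:,0]<780)
    for s in (1,-1):
        q=P[m&((P[:,1]-20)*s>0)]
        if len(q): print(n,s,len(q)); print(np.round(q[np.argsort(q[:,2])][::max(1,len(q)//12)]).tolist())
    if n=="side": cv2.imwrite("pics/h1.png",cv2.resize(c["img"][80:280,130:397],(800,600)))
```

```text
t 27.88 at [620.6  17.2 256.8] rot [ 3.139 -0.     0.042] q [-0.09  0.5   1.18 -0.    1.45  1.43] w 26.1 F [-0.6 -7.7 -3.3] 30.0
tool shift mm [ 36.5  -2.  -13.9]
side orange 86 [609.  20. 284.] [584.   5. 270.] [620.  50. 330.]
side 1 29
[[699.0, 79.0, 138.0], [696.0, 79.0, 148.0], [721.0, 60.0, 149.0], [698.0, 81.0, 152.0], [715.0, 60.0, 154.0], [709.0, 61.0, 159.0], [712.0, 62.0, 161.0], [692.0, 81.0, 164.0], [692.0, 78.0, 165.0], [694.0, 82.0, 170.0], [690.0, 78.0, 175.0], [692.0, 83.0, 176.0], [689.0, 78.0, 179.0], [691.0, 83.0, 181.0], [688.0, 82.0, 182.0]]
top orange 46 [553.   9. 375.] [225. -55. 272.] [645.  33. 712.]
top 1 2
[[594.0, 22.0, 356.0], [584.0, 27.0, 429.0]]
top -1 4
[[617.0, -60.0, 364.0], [647.0, -69.0, 365.0], [591.0, -6.0, 434.0], [600.0, -16.0, 451.0]]
```

View pics/h1.png

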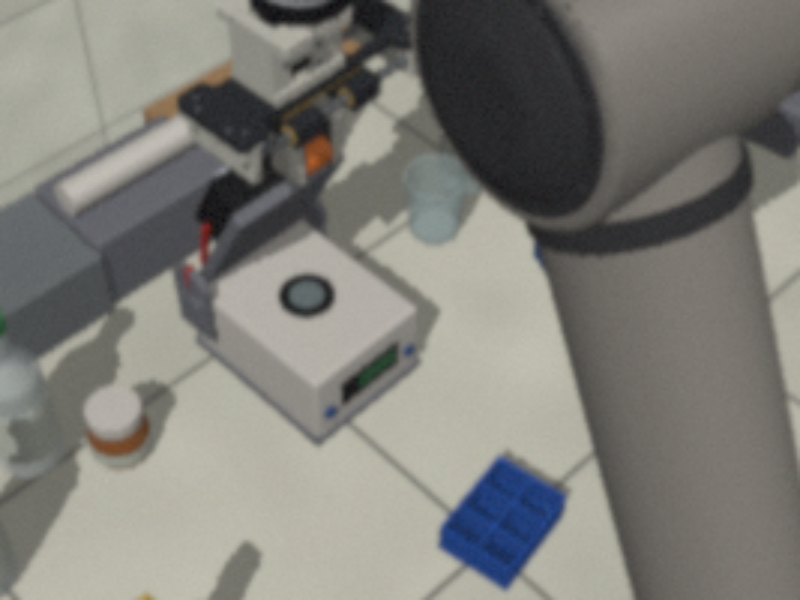

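The side view shows the head well up with the grip held at px (317,153). The red stripe on its side still leans to the front (about 1.08 rad). A small sideways force has built up, so I'll relax that while finishing the swing.

apply_moves(motion="0.0088 0.0005 -0.0042 0;0.009 0.0005 -0.0037 0;0.0092 0.0005 -0.0034 0;0.0047 0 -0.0014 0;0.0047 0 -0.0013 0;0 0 0 0;0 0 0 0;0 0 0 0")

```text
time: 28.98
tool_pos: [656.7, 18.1, 271.0]
tcp_rot: [3.14, 0.0, 0.042]
contact_force: [-1.1, -5.3, -1.1]
grip_width: 25.9
finger_force: 30.0
```

Run:
```python
from h import *
to(514+143,14.7+6,82.7+188)
o=bot.get_obs()
for n in ("side","top"):
    c=bot.capture(n); P,u,v=cloud(c); hsv=cv2.cvtColor(c["img"],cv2.COLOR_BGR2HSV)[v,u]
    m=((hsv[:,0]<6)|(hsv[:,0]>174))&(hsv[:,1]>130)&(P[:,2]>85)&(abs(P[:,1]-20)<90)&(P[:,0]>600)&(P[:,0]<780)
    for nm,q in (("stripe",P[m&(P[:,1]>70)&(P[:,2]>125)]),("all",P[m])):
        if len(q)>5:
            print(n,nm,len(q),"lean to front",-np.polyfit(q[:,2],q[:,0],1)[0]); print(np.round(q[np.argsort(q[:,2])][::max(1,len(q)//10)]).tolist())
    m=(hsv[:,0]>20)&(hsv[:,0]<32)&(hsv[:,1]>130)&(np.hypot(P[:,0]-447,P[:,1]-328)<25)
    if m.sum(): print(n,"pen",P[m].mean(0),P[m][:,2].max())
    if n=="side": cv2.imwrite("pics/h2.png",cv2.resize(c["img"][80:380,90:397],(800,600)))
```

```text
t 28.98 at [656.7  18.1 271. ] rot [3.14  0.    0.042] q [-0.09  0.57  1.03 -0.    1.54  1.44] w 25.9 F [-1.1 -5.3 -1.1] 30.0
tool shift mm [ 0.4 -2.6  0.3]
side stripe 29 lean to front 0.0176604376944939
[[705.0, 80.0, 138.0], [706.0, 83.0, 143.0], [704.0, 83.0, 149.0], [704.0, 80.0, 150.0], [706.0, 78.0, 155.0], [705.0, 81.0, 158.0], [705.0, 78.0, 160.0], [705.0, 77.0, 163.0], [707.0, 75.0, 163.0], [707.0, 78.0, 165.0], [705.0, 83.0, 170.0], [704.0, 80.0, 172.0], [706.0, 82.0, 176.0], [702.0, 80.0, 182.0], [704.0, 81.0, 184.0]]
side all 38 lean to front 0.26649723794655805
[[705.0, 80.0, 138.0], [706.0, 83.0, 143.0], [707.0, 77.0, 150.0], [705.0, 82.0, 151.0], [731.0, 61.0, 154.0], [734.0, 62.0, 157.0], [726.0, 62.0, 159.0], [707.0, 79.0, 162.0], [703.0, 82.0, 163.0], [707.0, 78.0, 165.0], [706.0, 82.0, 172.0], [706.0, 82.0, 176.0], [703.0, 83.0, 182.0]]
side pen [440.46558417 331.52063658 123.24432115] 163.76941308111782
top pen [443.80089212 321.85192453 134.77391516] 164.23385543345012
```

View pics/h2.png

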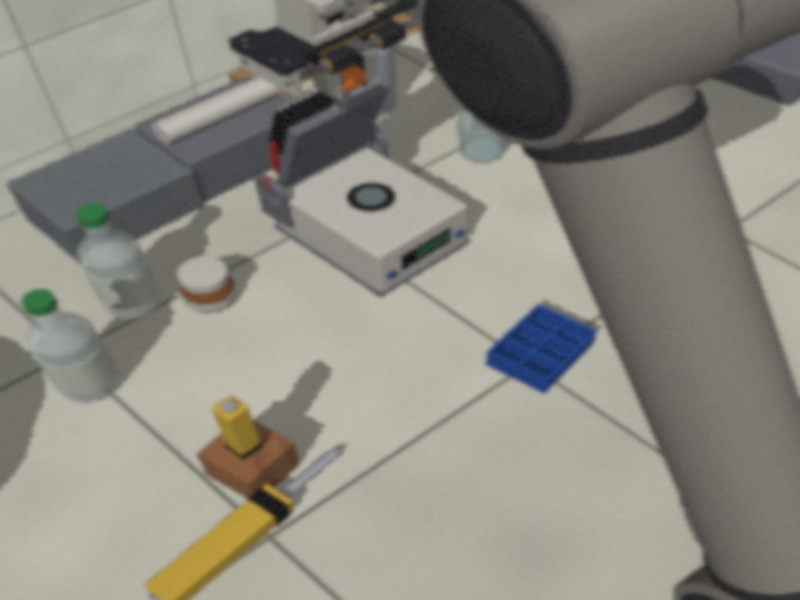

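The stripe stands upright (lean about 0.02 rad), so the head is at about 1.29 rad. The pen is upright in its holder and the bottles stand where they were. One short hold, then I'll hand in.

apply_moves(motion="0 0 0 0;0 0 0 0;0 0 0 0;0 0 0 0")

```text
time: 29.58
tool_pos: [656.7, 18.1, 270.9]
tcp_rot: [3.14, 0.0, 0.042]
contact_force: [-1.4, -6.2, -1.2]
grip_width: 26.1
finger_force: 30.0
```

```bash
python3 -c "
from h import *
print(bot.close_job())"
```

```text
the job is handed in; nothing more can be done
None
```

I handed the job in: green and then red were pressed (about 5 N each), the pen is back in its holder, and the head is gripped at about 1.29 rad (balance 1.30). The hand-in returned no verdict, and early on I knocked over the larger look-alike pen, which now lies flat on the bench.

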